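# Free a sagging barrel bolt on a bench guard and hold the gate ajar

## Task

The barrel bolt on the bench guard's gate has worked loose and sags, so the button on its nose has dropped behind the bent-up lip of the keeper. Take the bolt by its knob, lift it and keep it lifted while you draw it back over the lip without forcing it, then swing the gate towards you by the same knob against its closing spring until its free edge stands open about a hand's breadth (some 8 cm), and finish while still holding the knob, the bolt drawn back and the gate held still at that opening. Leave the small things on the bench around the guard where they are.

Things in the scene. Friction and masses are not known exactly. Their poses are not given: they have to be found in the camera images.
- guard: Fixed bench guard screen of slotted aluminium profile and clear panes, 365 mm long, 153 mm high, across the bench. Origin at bench level in the screen's plane. +z up, -x faces the robot (the gate opens that way), +y runs along the screen from keeper to hinges; yaw within 0.18. Seen from the robot the gate (220 mm wide, top edge 146 mm high) is hinged at its left and bolted to a post at its right.
- knob: Upright round black knob of the barrel bolt, 18 mm in diameter, 26 mm high, on a 7 mm stem. Origin at the middle of the grip, about 175 mm above the bench; its underside is 16 mm above the gate's top edge, so fingers have room on all sides (good grasp: from above, closing along the guard's x). One rigid piece with bolt and nose; axes as the guard's while the gate is shut, turning with the gate.
- nose: Button on the end of the steel bolt, 22 mm in diameter, 12 mm long, on a 10 mm rod along y. Origin at its centre, 77 mm from the knob's axis along the guard's -y and 51 mm below the knob's middle. At the start it hangs 5 mm below the top of the keeper's lip, behind it.
- keeper: Steel keeper on the latch post: a trough open above, 26 mm wide, in which the nose lies; its edge on the gate's side is bent up into a 3 mm thick lip across the trough. Origin at the middle of the lip's top edge, axes as the guard's. The nose passes once lifted more than 5 mm (8 mm is comfortable) and is out when the bolt is drawn back 29 mm; till then the front cheek keeps the gate shut.
- barrel (a joint): Lift of the barrel with bolt and knob, in m, straight up: 0 = sagged on its loose screws (it drops back there by its own weight of about 2 N whenever it is not held), 0.011 = upper stop.
- bolt (a joint): How far the bolt is drawn back along the guard's +y (towards the hinges; along the gate when that is open), in m: 0 = fully shot, 0.046 = stop; starts at 0 to 0.006. It stays where it is left; sliding takes 2 N. Sagged, the button meets the lip at about 0.008 to 0.010.
- gate (a joint): Opening angle of the gate, in rad: 0 = shut, positive towards the robot (clockwise seen from above). Spring hinges pull it shut with 0.3 N m at 0 and 0.5 N m at 0.4; about 4 N at the knob. The free edge is 226 mm from the hinge axis: 80 mm of opening is 0.36 rad. It shuts when let go.
- gate_hinge (a point): Point on the gate's upright hinge axis, 175 mm above the bench; the knob swings about it. In the guard's frame it is 171 mm along +y from the knob (bolt fully shot; less as the bolt is drawn back) and 12.5 mm along +x.
- solder_spool_b: Solder spool standing at the hinge end of the guard, 68 mm in diameter, 46 mm high; bystander. Origin under its centre.
- paste_jar: Small black round jar, 48 mm in diameter, 37 mm high, before the latch end of the guard; bystander. Origin under its centre.
- driver_c: Small black screwdriver, 117 mm long, 14 mm thick, lying before the gate; the gate's lower edge passes 26 mm above the bench, clear over it; bystander. Origin under its middle.
- terminal_0: Green terminal block, 30 x 12 x 13 mm, lying before the latch post; bystander. Origin under its middle.
- cutters_a: Red side cutters, 138 mm long, lying flat to the left; bystander. Origin under the middle.
- desolder_pump: Blue desoldering pump, 214 mm long, 21 mm thick, lying to the right; bystander. Origin under its middle.
- flux_syringe: White flux syringe with amber tip, 150 mm long, 18 mm thick, lying to the right; bystander. Origin under its middle.
- screw_tin: Flat round pale tin, 60 mm in diameter, 26 mm high, to the left; bystander. Origin under its centre.

How it is judged:
By the outcome, as a careful person would: the job done as asked, in the order asked, and still so for the second after the job is handed in, while the arm keeps its last pose, push and grip.
It also fails if it takes over 32 s, if anything falls off the work surface, if the arm or the gripper's body presses on something with over 40 N, if the wrist force passes 120 N, or if a joint passes its speed limit or range.

## Robot

A 7-joint arm with a two-finger parallel gripper is mounted at the origin on a cart in front of the work surface, level with it; the furniture and walls round the work are solid. World frame = base frame: x ahead of the robot, y to its left, z up, the work surface at z = 0. Lengths are in m, angles in rad, forces in N, time in s.
With the tool pointing down it reaches from about 0.425 to 0.875 m from the base axis. Payload 4.7 kg.
Tool frame: the origin (TCP) lies midway between the tips of the shut fingers; the grasp point (between the pads) lies 19 mm behind it; z points along the fingers, y is the line along which they close (so a half turn about z gives the same grasp; the last joint's range is limited). The gripper opens to 87 mm and grips with 3 to 60 N. Pads are 19 mm wide; open, the fingers measure 117 mm over their backs; the gripper's body (75 mm by 190 mm) begins 51 mm behind the grasp point.
Start: joints at [-1.269, 0.321, -0.07, 1.45, 0.023, 1.371, -0.057], TCP at [0.185, 0.623, 0.223] pointing down, gripper open.
Joint ranges: [-2.86, 2.86], [-0.3, 2.09], [-1.38, 1.24], [0.06, 2.45], [-1.56, 4.7], [0.09, 2.05], [-2.69, 2.69]. Speed limits (rad/s): [2.57, 2.57, 3.14, 3.14, 3.14, 3.14, 3.14].

## Interface

Orientations are given as a unit quaternion [w, x, y, z].
In Python, from rig import r gives the robot as it stands.
- The arm moves only by the tool move_arm, never from a script. Its argument "deltas" is one flat list of numbers, 5 for each row, row after row: the shift along the world's x, y, z scaled (see below), then the turn about the world's z scaled (see below), then the opening, from 0 (shut) to 1 (fully open). In form: [dx, dy, dz, twist, hand, dx, dy, dz, twist, hand, ...]. A call has exactly 10 rows; each row is the pose to reach, as a shift and turn from the pose commanded when the call began, turning the shorter way round; what a row does not reach only later rows make up. The controller multiplies each number of a shift by 0.25 m and each number of a turn by 360 degrees. A row lasts 1/8 s, in which the tool goes at most 62.5 mm and 10.7 degrees, less where a joint would pass 70% of its speed; a pose out of reach is approached as far as the arm can. A call with a number of a shift or a turn outside -1 to 1 is refused whole. A call with a gripper value outside its range is refused whole. The fingers move at their own pace and stop on an object; "newtons" is the grip in N (left out, the last holds). Time passes only in rows, so rows that repeat a pose let the fingers close, or fill a call up. It gives the time, the measured TCP pose, the force, the opening and the grip force at its end, in the units of the state.
- r.sense(): the state, without advancing time (a new reading comes with each control period).
- r.grab_frame(name): name is "side" or "top" or "wrist"; returns (picture, depth): 480x640x3 uint8, red, green, blue; 480x640 float32, m along the optical axis (not along the pixel's ray), 0 where there is no reading.
- r.camera_params(name): a dict with "K" (3x3 intrinsics, pixels), "R" (3x3) and "t" (3): a world point X has camera coordinates R X + t. Camera axes: x right, y down, z forward; pixel columns grow to the right and rows downward; lengths in m; the calibration is good to about 2 mm. A picture is of the moment at which its call begins: read the wrist's pose just before it. camera_params takes no time and is no camera call; for the wrist camera it gives the pose at the moment of the call.
- r.hand_in(): hands the job in; it is judged then, once.
Trained networks look in the newest picture that a camera, given by its name, has taken for a name from the list of things; names that differ only in an ending like _2 or _b are one class to them, and where a whole thing is asked for, a point or a joint stands for the part that bears it (a point fixed in the world has none). Each returns a list of dicts, best first, with "score" (0 to 1); they miss things now and then, are a little off and sometimes report something else, mostly with a low value. They report only what shows in the picture. A call takes as long as a camera call.
- r.masks_of(label, camera): "pixels" (480x640 bool, what is visible of it) and "at" ([column, row] in pixels, amid what is visible of it).
The state is a dict: "t": time; "joint_pos": joint angles; "joint_velocities": joint speeds; "tau": joint torques, N m; "eef_pos": TCP position; "ee_rot": TCP orientation; "force": force on the tool from outside, world axes, zero at the start; "torque": the same for the moment, N m; "grip_width": finger opening in m; "gripper_force": force on a finger pad.
Only numpy, scipy, OpenCV 4.12 (cv2) and the standard library are available. Lean on these libraries where they do the work, as an engineer would, in place of code of your own. Each camera call takes 0.05 s, during which the arm holds its last target. There are 200 camera calls.

## Working session

There is one attempt and no reset: what is moved stays moved. The work goes in short steps, Python scripts to look and compute and a tool call to move; the robot and the scene stay as the last step left them, time stands still between calls to the robot, and variables do not carry over. Pictures are saved under pics/ and viewed, at most 10 in all, crops included, and the job is handed in when it is done.

Besides the shell and the picture viewer there is one more tool, called after "Call:" by a JSON object that holds its "api" and its "payload", one argument or row to a line. move_arm: Moves the arm, as the interface text tells. Shifts and turns lie within -1 to 1; 1 stands for 0.25 m of shift or 360 degrees of turn. Its arguments: {"type":"object","properties":{"deltas":{"type":"array","items":{"type":"number"}},"newtons":{"type":"number"}},"required":["deltas"]}

```bash
mkdir -p pics; ls; cat > h.py <<'E'
import numpy as np, cv2
from rig import r
def pts(cam, mask, d):
    p=r.camera_params(cam); K,R,t=map(np.array,(p["K"],p["R"],p["t"]))
    v,u=np.nonzero(mask&(d>0)); z=d[v,u]
    c=np.stack([(u-K[0,2])*z/K[0,0],(v-K[1,2])*z/K[1,1],z],1)
    return (c-t)@R
E
python3 - <<'E'
from h import *
ims=[]
for cam in ("top","side"):
    im,d=r.grab_frame(cam); cv2.imwrite(f"pics/{cam}0.png",im[:,:,::-1])
    for l in ("knob","keeper","nose","guard"):
        for m in r.masks_of(l,cam)[:2]:
            P=pts(cam,m["pixels"],d)
            print(cam,l,round(m["score"],2),np.round(m["at"]),len(P), np.round(np.median(P,0),4) if len(P) else "", np.round(np.percentile(P,[2,98],axis=0),3).tolist() if len(P) else "")
s=r.sense(); print(s["t"],s["eef_pos"],s["ee_rot"],s["grip_width"])
E
```

```text
pics
top knob 0.51 [362. 239.] 60 [ 0.5068 -0.0712  0.1878] [[0.5, -0.079, 0.141], [0.516, -0.063, 0.192]]
top keeper 0.57 [261. 257.] 537 [0.4876 0.1778 0.0451] [[0.458, 0.148, 0.001], [0.52, 0.208, 0.051]]
top keeper 0.47 [389. 239.] 152 [ 0.522  -0.1525  0.1232] [[0.5, -0.178, 0.004], [0.534, -0.133, 0.151]]
top nose 0.36 [386. 238.] 51 [ 0.5158 -0.1476  0.1319] [[0.507, -0.158, 0.111], [0.527, -0.141, 0.139]]
top guard 0.59 [262. 259.] 521 [0.4876 0.1778 0.0451] [[0.458, 0.148, 0.001], [0.518, 0.208, 0.051]]
top guard 0.56 [354. 242.] 2779 [ 0.5225 -0.0672  0.1287] [[0.481, -0.244, 0.002], [0.556, 0.116, 0.166]]
side keeper 0.65 [326. 278.] 3778 [ 0.5318 -0.1492  0.0945] [[0.496, -0.247, 0.004], [0.573, 0.106, 0.169]]
side keeper 0.55 [325. 276.] 206 [ 0.5242 -0.1555  0.123 ] [[0.501, -0.168, 0.106], [0.534, -0.134, 0.15]]
side nose 0.6 [321. 271.] 76 [ 0.5175 -0.1526  0.1297] [[0.504, -0.167, 0.112], [0.527, -0.143, 0.137]]
side guard 0.66 [325. 280.] 3909 [ 0.5317 -0.1497  0.0929] [[0.496, -0.247, 0.004], [0.575, 0.107, 0.168]]
0.5 [0.18452145 0.62326938 0.22254855] [3.58242196e-05 1.43372475e-01 9.89668799e-01 1.33991560e-05] 0.08673571722742575
```

```bash
python3 - <<'E'
import cv2,numpy as np
a=cv2.imread("pics/top0.png")[170:320,220:440]; b=cv2.imread("pics/side0.png")[180:380,200:450]
a=cv2.resize(a,(440,300),interpolation=cv2.INTER_CUBIC);b=cv2.resize(b,(360,288),interpolation=cv2.INTER_CUBIC)
c=np.zeros((300,800,3),np.uint8);c[:,:440]=a;c[:288,440:]=b
cv2.imwrite("pics/c0.png",c)
E
```

```text
(no output)
```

View pics/c0.png

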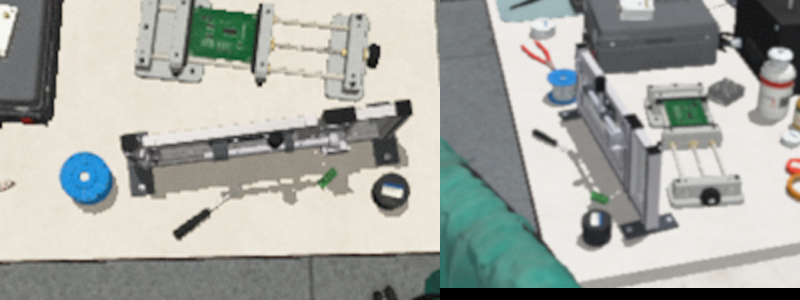

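Call:
{"api": "move_arm", "payload": {
  "deltas": [0.05,-0.06,0.12,-0.006,1,0.13,-0.16,0.22,-0.013,1,0.21,-0.26,0.3,-0.02,1,0.29,-0.36,0.32,-0.026,1,0.37,-0.46,0.32,-0.033,1,0.45,-0.57,0.32,-0.04,1,0.53,-0.68,0.32,-0.046,1,0.61,-0.79,0.32,-0.053,1,0.69,-0.9,0.32,-0.06,1,0.76,-1,0.32,-0.066,1],
  "newtons": 25
}}

```text
t: 1.75
eef_pos: [0.376, 0.3712, 0.3026]
ee_rot: [0.0, 0.346, 0.938, 0.0]
force: [0.4, -0.2, -0.1]
grip_width: 0.0872
gripper_force: 0.0
```

Call:
{"api": "move_arm", "payload": {
  "deltas": [0.05,-0.1,0,-0.006,1,0.1,-0.2,0,-0.012,1,0.15,-0.3,0,-0.018,1,0.2,-0.4,0,-0.024,1,0.25,-0.5,0,-0.03,1,0.3,-0.6,0,-0.036,1,0.35,-0.7,0,-0.042,1,0.4,-0.8,0,-0.048,1,0.44,-0.9,0,-0.054,1,0.48,-1,0,-0.06,1]
}}

```text
t: 3.0
eef_pos: [0.4951, 0.1216, 0.3026]
ee_rot: [0.0, 0.515, 0.857, 0.0]
force: [0.4, 0.9, 0.1]
grip_width: 0.087
gripper_force: 0.0
```

Call:
{"api": "move_arm", "payload": {
  "deltas": [0,-0.1,0,-0.008,1,0,-0.2,0,-0.016,1,0,-0.3,0,-0.024,1,0,-0.4,0,-0.032,1,0,-0.5,0,-0.04,1,0,-0.6,0,-0.048,1,0,-0.68,-0.05,-0.054,1,0,-0.74,-0.1,-0.06,1,0,-0.776,-0.12,-0.06,1,0,-0.776,-0.12,-0.06,1]
}}

```text
t: 4.25
eef_pos: [0.4942, -0.071, 0.2719]
ee_rot: [-0.0, 0.666, 0.746, -0.0]
force: [0.0, -0.6, -0.7]
grip_width: 0.087
gripper_force: 0.0
```

```bash
python3 - <<'E'
from h import *
s=r.sense(); print(s["t"],s["eef_pos"],s["ee_rot"],s["joint_pos"],s["force"])
for cam in ("wrist","top"):
    im,d=r.grab_frame(cam); cv2.imwrite(f"pics/{cam}1.png",im[:,:,::-1])
    for l in ("knob","nose","guard") if cam=="wrist" else ("knob","guard"):
        for m in r.masks_of(l,cam)[:2]:
            P=pts(cam,m["pixels"],d)
            if len(P)==0: continue
            print(cam,l,round(m["score"],2),np.round(m["at"]),len(P),np.round(np.median(P,0),4),np.round(np.percentile(P,[2,98],axis=0),3).tolist())
            if l=="guard":
                Q=P[(P[:,2]>.135)&(P[:,2]<.17)]
                l_=cv2.fitLine(Q[:,:2].astype(np.float32),cv2.DIST_HUBER,0,.005,.001).ravel(); print(len(Q),l_, np.arctan(-l_[0]/l_[1]))
E
```

```text
4.25 [ 0.49419066 -0.07099787  0.2718832 ] [-4.08759620e-04  6.65742814e-01  7.46181041e-01 -4.39875522e-04] [-0.53523994 -0.04654027  0.60979623  1.75755521  0.02714172  1.42343661
  0.18384826] [ 0.04949546 -0.56944442 -0.67146996]
wrist knob 0.69 [338. 238.] 575 [ 0.5099 -0.0674  0.1877] [[0.502, -0.077, 0.134], [0.518, -0.061, 0.19]]
wrist nose 0.59 [334. 300.] 295 [ 0.5186 -0.1444  0.1326] [[0.509, -0.154, 0.121], [0.53, -0.14, 0.136]]
wrist guard 0.92 [354. 164.] 15224 [ 0.5209 -0.0122  0.1345] [[0.48, -0.224, 0.005], [0.553, 0.118, 0.188]]
7016 [ 0.0987364  -0.9951136   0.52807534 -0.01671179] 0.09889753
top guard 0.71 [318. 241.] 809 [0.5178 0.0232 0.1319] [[0.497, -0.037, 0.026], [0.533, 0.095, 0.15]]
353 [ 0.0888242  -0.9960473   0.5215263   0.02435905] 0.08894142
top guard 0.63 [318. 244.] 1552 [0.5175 0.023  0.1154] [[0.476, -0.247, 0.002], [0.555, 0.117, 0.154]]
535 [ 0.10368047 -0.99461067  0.5264688  -0.01975886] 0.10386713
```

View pics/wrist1.png

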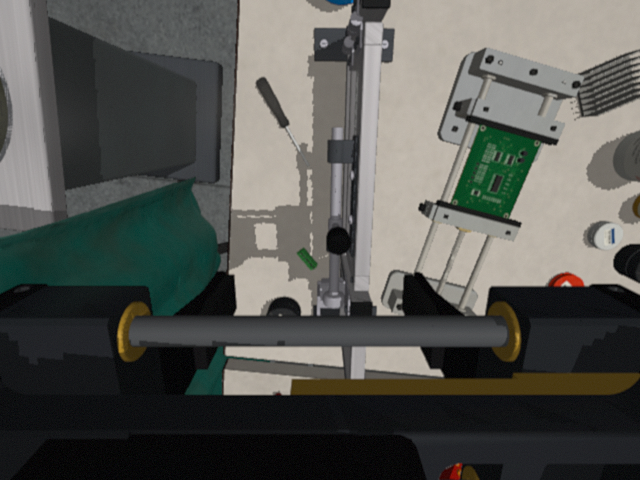

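Call:
{"api": "move_arm", "payload": {
  "deltas": [0.03,0.004,-0.06,0,1,0.06,0.008,-0.14,0,1,0.062,0.008,-0.22,0,0.9,0.062,0.008,-0.3,0,0.7,0.062,0.008,-0.38,0,0.6,0.062,0.008,-0.44,0,0.5,0.062,0.008,-0.46,0,0.5,0.062,0.008,-0.46,0,0.4,0.062,0.008,-0.46,0,0.3,0.062,0.008,-0.46,0,0.3],
  "newtons": 30
}}

```text
t: 5.85
eef_pos: [0.5105, -0.0687, 0.1583]
ee_rot: [0.0, 0.666, 0.746, 0.001]
force: [-0.2, 0.5, 0.5]
grip_width: 0.0278
gripper_force: 0.0
```

```bash
python3 - <<'E'
from h import *
s=r.sense(); print(s["t"],s["eef_pos"],s["ee_rot"],s["force"],s["grip_width"])
cam="wrist"
im,d=r.grab_frame(cam); cv2.imwrite(f"pics/{cam}2.png",im[:,:,::-1])
for l in ("knob","nose","keeper"):
        for m in r.masks_of(l,cam)[:2]:
            P=pts(cam,m["pixels"],d)
            if len(P)==0: continue
            print(cam,l,round(m["score"],2),np.round(m["at"]),len(P),np.round(np.median(P,0),4),np.round(np.percentile(P,[2,98],axis=0),3).tolist())
E
```

```text
5.85 [ 0.5105144  -0.06874403  0.1582528 ] [4.74984842e-04 6.65528919e-01 7.46371732e-01 5.19470362e-04] [-0.19532999  0.49152239  0.5354011 ] 0.027791868893584197
wrist knob 0.71 [317. 298.] 1105 [ 0.5092 -0.0643  0.1768] [[0.502, -0.07, 0.135], [0.518, -0.062, 0.188]]
wrist nose 0.6 [318. 373.] 320 [ 0.5174 -0.1425  0.1281] [[0.508, -0.145, 0.119], [0.527, -0.141, 0.133]]
wrist keeper 0.57 [303. 362.] 777 [ 0.5091 -0.1396  0.1153] [[0.5, -0.158, 0.11], [0.53, -0.127, 0.146]]
```

View pics/wrist2.png

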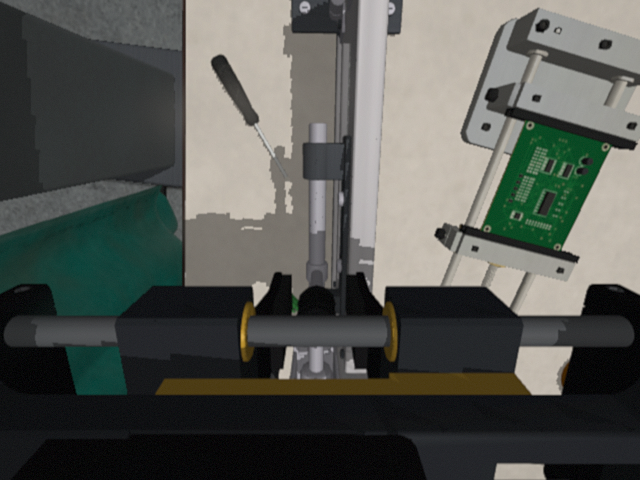

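Call:
{"api": "move_arm", "payload": {
  "deltas": [0,-0.004,0,0,0.25,0,-0.008,0,0,0,0,-0.008,0,0,0,0,-0.008,0,0,0,0,-0.008,0,0,0,0,-0.008,0,0,0,0,-0.008,0,0,0,0,-0.008,0,0,0,0,-0.008,0,0,0,0,-0.008,0,0,0],
  "newtons": 30
}}

```text
t: 7.3
eef_pos: [0.5099, -0.0707, 0.1575]
ee_rot: [-0.0, 0.666, 0.746, -0.0]
force: [-1.5, 0.3, 1.4]
grip_width: 0.0169
gripper_force: 30.0
```

Call:
{"api": "move_arm", "payload": {
  "deltas": [0,0,0.008,0,0,0,0,0.016,0,0,0,0,0.024,0,0,0,0,0.03,0,0,0,0,0.034,0,0,0,0,0.034,0,0,0,0,0.034,0,0,0,0,0.034,0,0,0,0,0.034,0,0,0,0,0.034,0,0]
}}

```text
t: 8.55
eef_pos: [0.5099, -0.0707, 0.166]
ee_rot: [-0.0, 0.666, 0.746, -0.0]
force: [-2.6, 0.3, -1.6]
grip_width: 0.0169
gripper_force: 30.0
```

```bash
python3 - <<'E'
from h import *
s=r.sense(); print(s["t"],s["eef_pos"],s["force"],s["torque"],s["grip_width"])
for cam in ("wrist","side"):
  im,d=r.grab_frame(cam); cv2.imwrite(f"pics/{cam}3.png",im[:,:,::-1])
  for l in ("knob","nose"):
        for m in r.masks_of(l,cam)[:1]:
            P=pts(cam,m["pixels"],d)
            if len(P)==0: continue
            print(cam,l,round(m["score"],2),np.round(m["at"]),len(P),np.round(np.median(P,0),4),np.round(np.percentile(P,[2,98],axis=0),3).tolist())
E
```

```text
8.55 [ 0.50992806 -0.07069155  0.16602525] [-2.6421605   0.31500025 -1.61656069] [-0.11095132  0.68957077 -0.03386297] 0.016918222840335503
wrist knob 0.76 [322. 300.] 1241 [ 0.5096 -0.0648  0.1871] [[0.502, -0.07, 0.142], [0.518, -0.062, 0.197]]
wrist nose 0.75 [321. 372.] 439 [ 0.5188 -0.1428  0.1367] [[0.508, -0.152, 0.124], [0.53, -0.141, 0.142]]
side knob 0.56 [313. 238.] 113 [ 0.511  -0.0759  0.1806] [[0.504, -0.082, 0.132], [0.523, -0.04, 0.198]]
side nose 0.55 [320. 271.] 74 [ 0.5181 -0.1518  0.1364] [[0.509, -0.156, 0.125], [0.529, -0.142, 0.145]]
```

Call:
{"api": "move_arm", "payload": {
  "deltas": [-0.0015,0.015,0,0,0,-0.003,0.03,0,0,0,-0.005,0.05,0,0,0,-0.007,0.07,0,0,0,-0.009,0.09,0,0,0,-0.011,0.11,0,0,0,-0.013,0.13,0,0,0,-0.0147,0.147,0,0,0,-0.0147,0.147,0,0,0,-0.0147,0.147,0,0,0]
}}

```text
t: 10.1
eef_pos: [0.506, -0.0329, 0.1659]
ee_rot: [-0.001, 0.665, 0.747, 0.0]
force: [-5.3, 0.7, -2.2]
grip_width: 0.0171
gripper_force: 30.0
```

```bash
python3 - <<'E'
from h import *
s=r.sense(); print(s["t"],s["eef_pos"],s["ee_rot"],s["force"],s["torque"],s["grip_width"],s["joint_pos"])
for cam in ("wrist","side"):
  im,d=r.grab_frame(cam); cv2.imwrite(f"pics/{cam}4.png",im[:,:,::-1])
  for l in ("knob","nose","keeper"):
        for m in r.masks_of(l,cam)[:1]:
            P=pts(cam,m["pixels"],d)
            if len(P)==0: continue
            print(cam,l,round(m["score"],2),np.round(m["at"]),len(P),np.round(np.median(P,0),4),np.round(np.percentile(P,[2,98],axis=0),3).tolist())
# plan: hinge and arc
yaw=.10; ex=np.array([np.cos(yaw),np.sin(yaw)]); ey=np.array([-np.sin(yaw),np.cos(yaw)])
p0=s["eef_pos"][:2]; 
for b in (0.037,0.041):
  for a in np.linspace(0,.37,11):
    v=-ey*(.171-b)-ex*.0125; c,sn=np.cos(-a),np.sin(-a)
    w=np.array([[c,-sn],[sn,c]])@v
    print(b,round(a,3),np.round((w-v)/.25,4),round(-a/2/np.pi,4), np.round(p0+w-v,3), round(float(np.hypot(*(p0+w-v))),3))
E
```

```text
10.1 [ 0.50598563 -0.03293292  0.16590423] [-7.50018644e-04  6.65308117e-01  7.46568487e-01  2.01044401e-04] [-5.28034931  0.70796505 -2.19860353] [ 0.07784817  1.21962823 -0.00756091] 0.01708788667376937 [-0.55983319  0.04871782  0.5945373   1.89408866 -0.0305351   1.20818699
  0.15999548]
wrist knob 0.76 [321. 300.] 1235 [ 0.5056 -0.027   0.1872] [[0.498, -0.032, 0.142], [0.514, -0.024, 0.196]]
wrist nose 0.67 [319. 373.] 375 [ 0.5137 -0.105   0.1374] [[0.504, -0.11, 0.129], [0.524, -0.103, 0.142]]
side knob 0.68 [323. 273.] 225 [ 0.5222 -0.1509  0.1176] [[0.501, -0.166, 0.101], [0.533, -0.115, 0.148]]
side keeper 0.84 [323. 274.] 271 [ 0.5253 -0.1508  0.1166] [[0.501, -0.167, 0.056], [0.536, -0.058, 0.149]]
0.037 0.0 [0. 0.] -0.0 [ 0.506 -0.033] 0.507
0.037 0.037 [-0.0199  0.0002] -0.0059 [ 0.501 -0.033] 0.502
0.037 0.074 [-0.0398  0.0012] -0.0118 [ 0.496 -0.033] 0.497
0.037 0.111 [-0.0597  0.0029] -0.0177 [ 0.491 -0.032] 0.492
0.037 0.148 [-0.0794  0.0053] -0.0236 [ 0.486 -0.032] 0.487
0.037 0.185 [-0.0991  0.0085] -0.0294 [ 0.481 -0.031] 0.482
0.037 0.222 [-0.1186  0.0124] -0.03
[... 203 characters left out ...]
.037 0.37 [-0.1949  0.0351] -0.0589 [ 0.457 -0.024] 0.458
0.041 0.0 [0. 0.] -0.0 [ 0.506 -0.033] 0.507
0.041 0.037 [-0.0193  0.0003] -0.0059 [ 0.501 -0.033] 0.502
0.041 0.074 [-0.0386  0.0013] -0.0118 [ 0.496 -0.033] 0.497
0.041 0.111 [-0.0579  0.003 ] -0.0177 [ 0.492 -0.032] 0.493
0.041 0.148 [-0.0771  0.0054] -0.0236 [ 0.487 -0.032] 0.488
0.041 0.185 [-0.0961  0.0085] -0.0294 [ 0.482 -0.031] 0.483
0.041 0.222 [-0.1151  0.0123] -0.0353 [ 0.477 -0.03 ] 0.478
0.041 0.259 [-0.1339  0.0169] -0.0412 [ 0.473 -0.029] 0.473
0.041 0.296 [-0.1525  0.0221] -0.0471 [ 0.468 -0.027] 0.469
0.041 0.333 [-0.1709  0.028 ] -0.053 [ 0.463 -0.026] 0.464
0.041 0.37 [-0.1891  0.0346] -0.0589 [ 0.459 -0.024] 0.459
```

Call:
{"api": "move_arm", "payload": {
  "deltas": [-0.01,0,0,-0.003,0,-0.02,0,0,-0.006,0,-0.03,0.001,0,-0.009,0,-0.04,0.001,0,-0.012,0,-0.05,0.002,0,-0.015,0,-0.06,0.003,0,-0.018,0,-0.07,0.004,0,-0.021,0,-0.08,0.005,0,-0.024,0,-0.09,0.007,0,-0.027,0,-0.098,0.0085,0,-0.0294,0]
}}

```text
t: 11.75
eef_pos: [0.4819, -0.0321, 0.1662]
ee_rot: [0.0, 0.732, 0.681, 0.0]
force: [3.8, 1.1, -1.1]
grip_width: 0.0172
gripper_force: 30.0
```

```bash
python3 - <<'E'
from h import *
s=r.sense(); print(s["t"],s["eef_pos"],s["ee_rot"],s["force"],s["torque"],s["grip_width"])
for cam in ("wrist",):
  im,d=r.grab_frame(cam); cv2.imwrite(f"pics/{cam}5.png",im[:,:,::-1])
  for l in ("knob","nose","gate"):
        for m in r.masks_of(l,cam)[:2]:
            P=pts(cam,m["pixels"],d)
            if len(P)==0: continue
            print(cam,l,round(m["score"],2),np.round(m["at"]),len(P),np.round(np.median(P,0),4),np.round(np.percentile(P,[2,98],axis=0),3).tolist())
E
```

```text
11.75 [ 0.48186181 -0.03207624  0.1661645 ] [2.79610455e-04 7.31996390e-01 6.81308447e-01 8.19552636e-05] [ 3.76851339  1.1439215  -1.08892048] [ 0.16695912 -0.72515447  0.01094257] 0.01724372680109294
wrist knob 0.7 [322. 300.] 1178 [ 0.4825 -0.0259  0.1876] [[0.475, -0.031, 0.143], [0.49, -0.023, 0.197]]
wrist nose 0.66 [318. 373.] 401 [ 0.4761 -0.1042  0.1373] [[0.466, -0.11, 0.128], [0.487, -0.103, 0.143]]
wrist gate 0.71 [350. 185.] 15812 [0.5047 0.0162 0.1443] [[0.474, -0.104, 0.039], [0.519, 0.095, 0.194]]
```

View pics/wrist5.png

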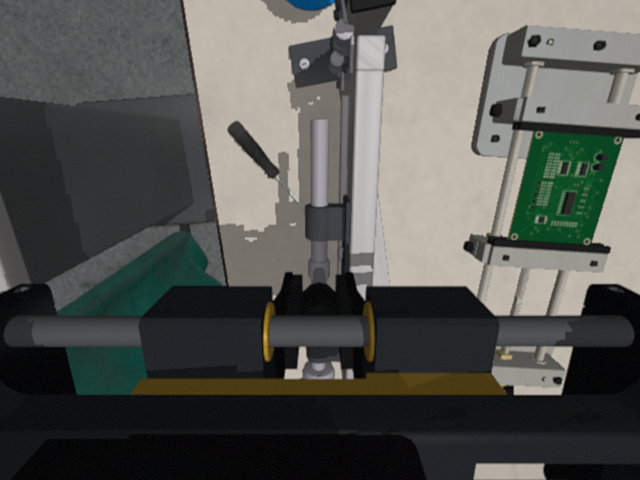

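Call:
{"api": "move_arm", "payload": {
  "deltas": [-0.01,0.002,0,-0.003,0,-0.02,0.0042,0,-0.006,0,-0.03,0.0067,0,-0.009,0,-0.04,0.0094,0,-0.012,0,-0.05,0.0123,0,-0.015,0,-0.06,0.0153,0,-0.018,0,-0.07,0.018,0,-0.021,0,-0.08,0.021,0,-0.025,0,-0.088,0.0235,0,-0.028,0,-0.09,0.0242,0,-0.0283,0]
}}

```text
t: 13.2
eef_pos: [0.4592, -0.0259, 0.1661]
ee_rot: [0.0, 0.789, 0.614, -0.0]
force: [3.7, -1.2, -2.2]
grip_width: 0.0174
gripper_force: 30.0
```

```bash
python3 - <<'E'
from h import *
s=r.sense(); print(s["t"],s["eef_pos"],s["ee_rot"],s["force"],s["torque"],s["grip_width"])
for cam in ("wrist","top"):
  im,d=r.grab_frame(cam); cv2.imwrite(f"pics/{cam}6.png",im[:,:,::-1])
  for l in ("knob","nose","gate","keeper"):
        for m in r.masks_of(l,cam)[:2]:
            P=pts(cam,m["pixels"],d)
            if len(P)==0: continue
            print(cam,l,round(m["score"],2),np.round(m["at"]),len(P),np.round(np.median(P,0),4),np.round(np.percentile(P,[2,98],axis=0),3).tolist())
            if l=="gate":
                Q=P[(P[:,2]>.141)&(P[:,2]<.150)]
                l_=cv2.fitLine(Q[:,:2].astype(np.float32),cv2.DIST_HUBER,0,.005,.001).ravel(); print(len(Q),l_, np.arctan(-l_[0]/l_[1]))
E
python3 - <<'E'
import cv2
im=cv2.imread("pics/wrist6.png");c=cv2.imread("pics/top6.png")[160:320,220:440]
im[:240]=0 if False else im[:240]
o=cv2.resize(im,(400,300));o=cv2.hconcat([o,cv2.resize(c,(400,300))]);cv2.imwrite("pics/c6.png",o)
E
```

```text
13.2 [ 0.45919943 -0.02590915  0.16606887] [ 9.07026853e-05  7.89296290e-01  6.14012503e-01 -6.04474310e-05] [ 3.70114813 -1.23347369 -2.22523565] [-0.49959586 -0.77920534 -0.01051421] 0.01740793264694601
wrist knob 0.83 [319. 298.] 1283 [ 0.461  -0.0201  0.1867] [[0.452, -0.026, 0.14], [0.468, -0.017, 0.197]]
wrist nose 0.79 [320. 372.] 386 [ 0.4406 -0.0961  0.1375] [[0.43, -0.101, 0.128], [0.451, -0.093, 0.142]]
wrist gate 0.85 [347. 186.] 15937 [0.4892 0.0175 0.1442] [[0.441, -0.095, 0.039], [0.515, 0.095, 0.194]]
7304 [0.2813681  0.9595999  0.500779   0.03690094] -0.28521952
top gate 0.74 [308. 249.] 393 [0.5017 0.0541 0.1347] [[0.447, -0.119, 0.002], [0.513, 0.094, 0.212]]
138 [0.25997946 0.96561414 0.49805903 0.03184351] -0.26300094
top keeper 0.57 [386. 240.] 186 [ 0.5195 -0.1482  0.115 ] [[0.5, -0.165, 0.107], [0.531, -0.132, 0.15]]
```

View pics/c6.png

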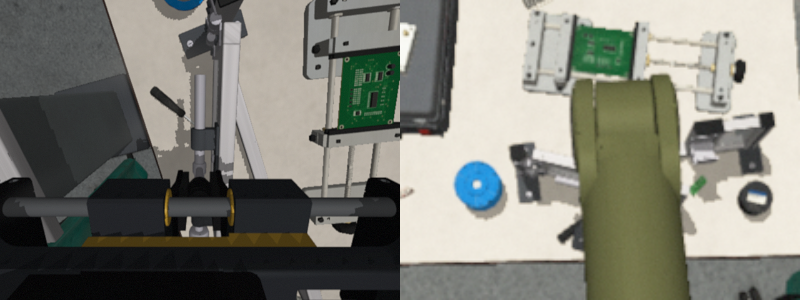

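Call:
{"api": "move_arm", "payload": {
  "deltas": [0,0,0,0,0,0,0,0,0,0,0,0,0,0,0,0,0,0,0,0,0,0,0,0,0,0,0,0,0,0,0,0,0,0,0,0,0,0,0,0,0,0,0,0,0,0,0,0,0,0]
}}

```text
t: 14.95
eef_pos: [0.4593, -0.0258, 0.1661]
ee_rot: [0.0, 0.789, 0.614, -0.0]
force: [3.4, -2.9, -2.2]
grip_width: 0.017
gripper_force: 30.0
```

```bash
python3 - <<'E'
from h import *
s=r.sense(); print(s["t"],s["eef_pos"],s["force"],s["grip_width"],s["gripper_force"],np.abs(s["joint_velocities"]).max())
print(r.hand_in())
E
```

```text
14.95 [ 0.45933289 -0.02577204  0.16607728] [ 3.3841363  -2.86614132 -2.23884304] 0.01699963631378566 30.000120839104056 0.0024365492786424764
the job is handed in; nothing more can be done
None
```

I lifted the bolt about 8.5 mm, drew it back about 38 mm over the lip, and swung the gate open to roughly 0.36–0.37 rad (about 8 cm, from the arm's travel and the wrist view); I handed the job in at 15 s, still holding the knob with the gate still.

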